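# Wedge the sloping prep board level

### The arm

A 6-joint arm with a two-finger parallel gripper is mounted at the origin on a cart in front of the work surface, level with it; the furniture and walls round the work are solid. World frame = base frame: x ahead of the robot, y to its left, z up, the work surface at z = 0. Lengths are in m, angles in rad, forces in N, time in s.
With the tool pointing down it reaches from about 0.425 to 0.95 m from the base axis. Payload 3.5 kg.
Tool frame: the origin (TCP) lies on the centre line of the jaws, within the pads' length; the fingertips stand 14 mm ahead of it and the grasp point (between the pads) lies 5 mm behind it (ctrl.finger_overhang is the distance from the TCP to the fingertips, in m); z points along the fingers, y is the line along which they close (so a half turn about z gives the same grasp; the last joint's range is limited). The gripper opens to 85 mm and grips with 20 to 120 N. Pads are 22 mm wide; open, the fingers measure 114 mm over their backs; the gripper's body (76 mm by 85 mm) begins 54 mm behind the grasp point. The pads swing forward as they close: fully open they stand 13 mm farther back than shut.
Start: joints at [1.193, 0.286, 1.577, -0, 1.279, -0.15], TCP at [0.152, 0.658, 0.245] pointing down, gripper open.
Joint ranges: [-2.77, 2.77], [-0.9, 2.22], [0.21, 2.48], [-1.53, 4.67], [0.24, 2.81], [-2.84, 2.84]. Speed limits (rad/s): [2.79, 2.79, 3.14, 3.14, 3.14, 3.14].

### API

Orientations are given as a unit quaternion [x, y, z, w].
In Python, from plant import ctrl gives the robot as it stands.
- The arm moves only by the tool send_rows, never from a script. Its argument "moves" is text: rows parted by semicolons, each of 7 numbers parted by spaces: the turn, a rotation vector about the tool's x, y, z in units of 360 degrees (1.0 is 360 degrees), then the shift along the tool's x, y, z in units of 20 cm (1.0 is 20 cm), then the gripper's target within -1 to 1 (fully open at 1, half-way at 0, shut at -1). A call has 1 to 12 rows; each row is the pose to reach, as a shift and turn from the pose commanded when the call began, along the tool's axes at that moment, turning the shorter way round; what a row does not reach only later rows make up. A row lasts 1/8 s, in which the tool goes at most 62.5 mm and 10.7 degrees, less where a joint would pass 70% of its speed; a pose out of reach is approached as far as the arm can. A call with a number of a shift or a turn outside -1 to 1 is refused whole. A call with a gripper value outside its range is refused whole. The fingers move at their own pace and stop on an object; "newtons" is the grip in N (left out, the last holds). Time passes only in rows, so rows that repeat a pose let the fingers close. It gives the time, the measured TCP pose, the force, the opening and the grip force at its end, in the units of the state.
- ctrl.get_state(): the state, without advancing time (a new reading comes with each control period).
- ctrl.read_camera(name): name is "side" or "top" or "wrist"; returns a dict with "image" (420x560x3 uint8, red, green, blue), "fovy" (degrees; the focal length in pixels is half the picture's height over the tangent of half this angle, whatever the lens; pixels are square), "cx", "cy" (the principal point, pixels), "extrinsics" (4x4, takes a point from camera to world coordinates). Camera axes: x right, y up, looking along -z (the intrinsics and any distortion apply to the point x, -y, -z); pixel columns grow to the right and rows downward; lengths in m; the calibration is good to about 2 mm. A picture is of the moment at which its call begins. There is no depth.
- ctrl.sign_off(): hands the job in; it is judged then, once.
The state is a dict: "time": time; "qpos": joint angles; "dq": joint speeds; "joint_efforts": joint torques, N m; "eef_pos": TCP position; "tcp_rot": TCP orientation; "contact_force": force on the tool from outside, world axes, zero at the start; "wrist_torque": the same for the moment, N m; "opening": opening from 0.0 (shut) to 1.0 (fully open); "finger_force": force on a finger pad.
Only numpy, scipy, OpenCV 4.12 (cv2) and the standard library are available. Lean on these libraries where they do the work, as an engineer would, in place of code of your own. Each camera call takes 0.05 s, during which the arm holds its last target. There are 200 camera calls.

### The job

The hinged wooden prep board slopes down towards its front because its front feet are too short. Set the red-capped spice jar that stands in front of the board aside, upright on the worktop and touching neither board nor wedge, and push the orange wedge, thin end first, straight in under the steel shoe at the middle of the board's front edge until the board is level and the wedge is jammed tight. Leave the wedge in, and leave the dark-lidded glass jar, the tin and the mill standing where they are.

Things in the scene. Friction and masses are not known exactly. Their poses are not given: they have to be found in the camera images.
- stand: Fixed dark steel rear rail of the prep board. Origin on the worktop below the shoe, at the middle of the board's front edge; +x from the front edge to the hinge (the wedge goes in this way), +y along the edge, z up. Board: x 4 to 188 mm, y -140 to 140 mm, top 52 mm high when level, front 42 mm when sagging; rail: x 155 to 207 mm, y -150 to 150 mm, 60 mm high.
- board (a joint): Hinge of the wooden board (280 x 184 x 20 mm, 0.7 kg) at its rear edge, 172 mm behind the shoe, rad: -0.058 = sagging, front feet on the worktop (start); 0 = level, where stop lips on the rail stop it hard. Its own weight (about 3.8 N at the shoe) drops it again unless it is propped.
- shoe (a point): Lowest point, at mid-width, of the bright steel shoe (70 mm wide along y, a 10 mm round bar) under the middle of the board's front edge, on a rubber cushion that gives up to 7 mm at 5 N per mm. Gap over the worktop: 6 mm when sagging, 16 mm when level and unloaded.
- wedge_grip (a point): Centre of the orange wedge's upright grip block (40 long x 34 wide x 42 mm high), 21 mm above the underside; the wedge lies flat at the start. +x points to the thin tip, z up. From 20 to 120 mm ahead runs the ramp, 34 mm wide, falling evenly from 23 to 3 mm thick. The board comes level with the shoe about 45 mm ahead of this point.
- wedge_tip (a point): Middle of the wedge's thin front end, 120 mm ahead of the grip block's centre, 1.5 mm above the underside.
- spice_jar_mid (a point): Centre (half-way up, 53 mm) of the spice jar with red cap that stands in front of the shoe, in the wedge's way: 45 mm diameter, 106 mm tall, about 0.11 kg. z is its upright axis.
- jar: Bystander beside the lane: glass jar with a dark lid, 64 mm diameter, 99 mm tall; origin at the middle of its underside. Leave it.
- tin: Bystander beside the lane: low fruit tin, 75 mm diameter, 58 mm tall; origin at the middle of its underside. Leave it.
- mill: Bystander beside the wedge's starting place: salt mill with grey cap, 44 mm diameter, 90 mm tall; origin at the middle of its underside. Leave it.
- wedge: The orange wedge, 0.09 kg; origin on its underside below the block's centre, axes as wedge_grip. Pushing it in takes 2 to 10 N while the board rises (more if it is pressed down); once the board is at its stop the push climbs by 1 to 2 N per mm as the shoe's cushion is squeezed; 13 to 20 N jams it tight; friction keeps it there.
- spice_jar: The red-capped spice jar itself; origin at the middle of its underside, 53 mm below its centre.
Things that resemble listed ones, but are neither listed nor needed, are in the scene too. Leave any purple look-alike of the spice_jar alone.

How it is judged:
At the end, for the whole second after the job is handed in: Board within 0.008 rad of level, wedge pressing on it with over 6 N; wedge flat, at rest, tip at least 45 mm in, within 30 mm of the shoe's middle and 0.2 rad of square, block outside. Spice jar upright (0.12 rad) and still on the worktop, touching neither wedge nor board (value of joint board above -0.008 rad and contact force between wedge and stand above 6 N and x of wedge_tip in the frame of stand above 0.045 m and y of wedge_tip in the frame of stand between -0.03 and 0.03 m and x of wedge_grip in the frame of stand below -0.015 m and angle between the x axis of wedge_grip and the x axis of stand, either way round below 0.2 rad and linear speed of each of wedge, spice_jar below 0.01 m/s and angle between wedge_grip's own z axis and vertical below 0.1 rad and angle between spice_jar_mid's own z axis and vertical below 0.12 rad and height (world z) of spice_jar_mid between 0.045 and 0.062 m and contact force between spice_jar and stand below 0.05 N and contact force between spice_jar and wedge below 0.05 N).
It fails at once if the jar bystander is shoved more than 3 cm or knocked over (distance of jar from where it was at the start of the episode above 0.03 m or angle between jar's own z axis and vertical above 0.4 rad).
It fails at once if the tin bystander is shoved more than 3 cm or knocked over (distance of tin from where it was at the start of the episode above 0.03 m or angle between tin's own z axis and vertical above 0.4 rad).
It fails at once if the mill bystander is shoved more than 3 cm or knocked over (distance of mill from where it was at the start of the episode above 0.03 m or angle between mill's own z axis and vertical above 0.4 rad).
It fails at once if the spice jar is tipped over (angle between spice_jar_mid's own z axis and vertical above 0.8 rad).
It also fails if it takes over 58 s, if anything falls off the work surface, if the arm or the gripper's body presses on something with over 40 N, if the wrist force passes 120 N, or if a joint passes its speed limit or range.

## Working session

There is one attempt and no reset: what is moved stays moved. The work goes in short steps, Python scripts to look and compute and a tool call to move; the robot and the scene stay as the last step left them, time stands still between calls to the robot, and variables do not carry over. Pictures are saved under pics/ and viewed, at most 10 in all, crops included, and the job is handed in when it is done.

Besides the shell and the picture viewer there is one more tool, called after "Emit:" as a command line: name --argument value ..., lists and objects as JSON in quotes. send_rows: Moves the arm, as the interface text tells. Its arguments: {"type":"object","properties":{"moves":{"type":"string"},"newtons":{"type":"number"}},"required":["moves"]}

```bash
mkdir -p pics; ls; python3 - <<'E'
from plant import ctrl
import cv2,numpy as np
s=ctrl.get_state(); print({k:np.round(v,4) for k,v in s.items()}, ctrl.finger_overhang)
ims=[]
for n in ("top","side"):
    c=ctrl.read_camera(n); cv2.imwrite(f"pics/{n}0.png",c["image"][:,:,::-1]); print(n,{k:np.round(v,4).tolist() for k,v in c.items() if k!="image"})
E
```

```text
pics
{'time': np.float64(0.0), 'qpos': array([ 1.193 ,  0.2872,  1.5782, -0.    ,  1.2786, -0.15  ]), 'dq': array([-0.0008, -0.0021, -0.0015,  0.0005,  0.0005, -0.0003]), 'joint_efforts': array([-3.00000e-04, -4.05981e+01, -2.92622e+01, -2.00000e-04,
        5.70000e-03,  0.00000e+00]), 'eef_pos': array([0.1522, 0.657 , 0.2439]), 'tcp_rot': array([ 1.136e-01,  9.935e-01, -1.100e-03, -3.000e-04]), 'contact_force': array([ 0.9469, -0.4656,  0.1286]), 'wrist_torque': array([-0.0359, -0.0412, -0.003 ]), 'finger_force': np.float64(0.0), 'opening': np.float64(1.0018)} 0.014
top {'fovy': 53.165, 'cx': 288.3067, 'cy': 208.7816, 'extrinsics': [[0.028, 0.9858, -0.1658, 0.4559], [-0.9996, 0.0275, -0.0054, 0.0987], [-0.0007, 0.1659, 0.9861, 1.1601], [0.0, 0.0, 0.0, 1.0]]}
side {'fovy': 53.0263, 'cx': 278.8071, 'cy': 210.6511, 'extrinsics': [[0.8313, 0.3629, -0.4211, 0.1195], [-0.5558, 0.5545, -0.6194, -0.6525], [0.0087, 0.7489, 0.6626, 0.885], [0.0, 0.0, 0.0, 1.0]]}
```

View pics/top0.png

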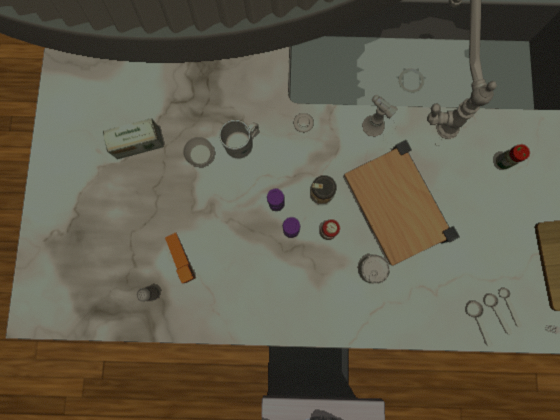

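View pics/side0.png

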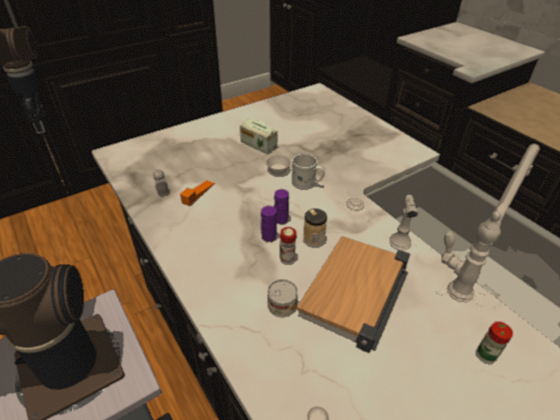

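The top view shows the orange wedge at (180,258) and the board's front edge running from (347,178) to (393,263), with the hinge towards the upper right. The dark-lidded jar is at (323,188), the tin at (375,268) and the mill at (147,293). There are four spice-jar candidates: red cap (330,229), purple (276,199), purple (291,227), and a red/green bottle (515,155). (330,229) fits, because it is red-capped and stands just in front of the shoe. The purple ones are look-alikes and the far bottle is behind the board.

```bash
cat > h.py <<'E'
import numpy as np,cv2
from plant import ctrl
def cam(n): 
    c=ctrl.read_camera(n); c["f"]=c["image"].shape[0]/2/np.tan(np.radians(c["fovy"])/2); return c
def ray(c,uv):
    d=np.array([(uv[0]-c["cx"])/c["f"],-(uv[1]-c["cy"])/c["f"],-1.]); E=np.array(c["extrinsics"]); return E[:3,3],E[:3,:3]@d
def plane(c,uv,z):
    o,d=ray(c,uv); return o+d*(z-o[2])/d[2]
def tri(c1,u1,c2,u2):
    o1,d1=ray(c1,u1);o2,d2=ray(c2,u2)
    t=np.linalg.lstsq(np.c_[d1,-d2],o2-o1,rcond=None)[0]; a=o1+t[0]*d1;b=o2+t[1]*d2
    return (a+b)/2,np.linalg.norm(a-b)
def proj(c,p):
    E=np.array(c["extrinsics"]); q=E[:3,:3].T@(np.array(p)-E[:3,3]); return np.array([c["cx"]+c["f"]*q[0]/-q[2],c["cy"]-c["f"]*q[1]/-q[2]])
def hsv(c): return cv2.cvtColor(c["image"],cv2.COLOR_RGB2HSV)
def blobs(m,a=15):
    n,l,s,ct=cv2.connectedComponentsWithStats(m.astype(np.uint8)); return [(s[i,4],ct[i].round(1),s[i,:4]) for i in range(1,n) if s[i,4]>=a],l
def orange(c):
    h=hsv(c); return (h[...,0]>4)&(h[...,0]<16)&(h[...,1]>200)&(h[...,2]>100)
def red(c):
    h=hsv(c); return ((h[...,0]<4)|(h[...,0]>172))&(h[...,1]>150)&(h[...,2]>70)
E
python3 - <<'E'
from h import *
T=cam("top");S=cam("side")
for c,n in((T,"t"),(S,"s")):
    print(n,"orange",blobs(orange(c))[0]); print("red",blobs(red(c))[0])
    m=orange(c).astype(np.uint8); cs=max(cv2.findContours(m,0,2)[0],key=cv2.contourArea); print(cv2.approxPolyDP(cs,2,True)[:,0].tolist())
a=cv2.resize(T["image"][130:300,250:470],None,fx=3.6,fy=3.5,interpolation=cv2.INTER_CUBIC)[:595,:792]
b=cv2.resize(S["image"][195:355,225:425],None,fx=4,fy=3.75,interpolation=cv2.INTER_CUBIC)
cv2.imwrite("pics/tc.png",a[:,:,::-1]);cv2.imwrite("pics/sc.png",b[:,:,::-1])
E
```

```text
t orange [(np.int32(222), array([176.2, 250.4]), array([166, 234,  20,  35], dtype=int32))]
red [(np.int32(110), array([521. , 152.2]), array([514, 145,  15,  15], dtype=int32)), (np.int32(77), array([329.8, 228.5]), array([323, 220,  16,  17], dtype=int32))]
[[175, 234], [170, 236], [169, 240], [166, 238], [174, 258], [176, 254], [181, 253], [182, 257], [175, 261], [178, 268], [177, 263], [182, 258], [182, 268], [182, 256], [185, 256], [185, 264], [182, 249], [176, 248], [180, 245], [176, 243]]
s orange [(np.int32(255), array([194.7, 191.3]), array([181, 181,  32,  24], dtype=int32)), (np.int32(37), array([501.7, 331.5]), array([497, 323,  13,  15], dtype=int32)), (np.int32(18), array([163.2, 401.6]), array([160, 398,   8,   8], dtype=int32))]
red [(np.int32(97), array([288.1, 237.3]), array([281, 229,  15,  14], dtype=int32)), (np.int32(158), array([498.9, 335.4]), array([489, 322,  23,  22], dtype=int32))]
[[212, 183], [206, 181], [192, 190], [186, 189], [181, 194], [183, 202], [188, 204], [188, 197], [191, 194], [200, 193]]
```

View pics/tc.png

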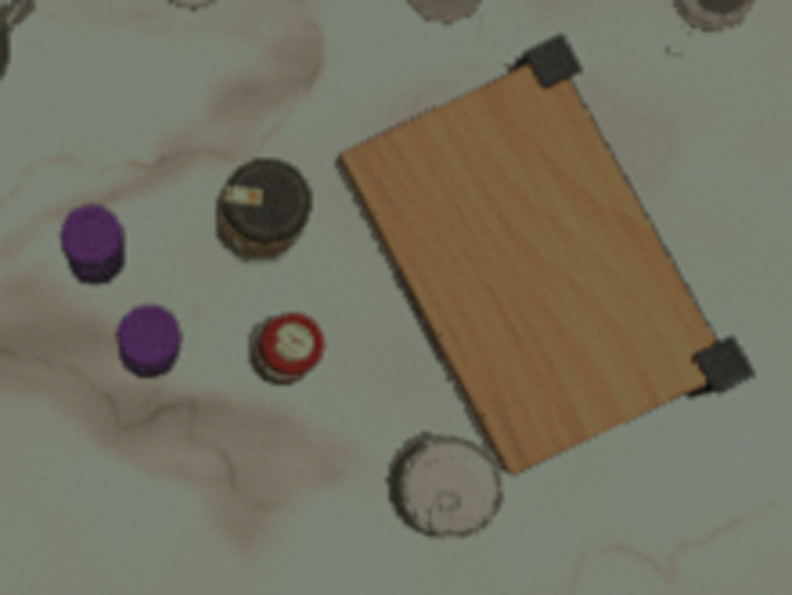

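View pics/sc.png

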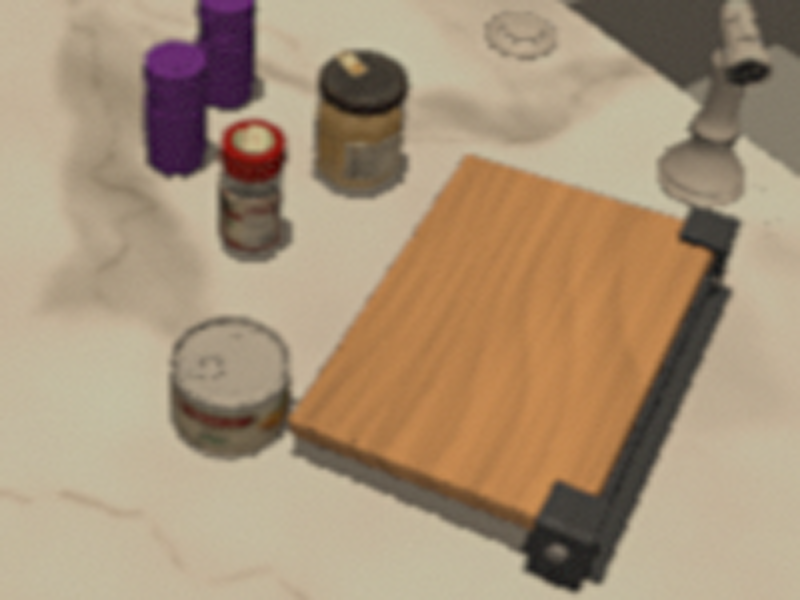

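The crops confirm it. The red-capped jar is at top-image (330,228), with the dark-lidded jar to its upper left and the tin below the board's front corner. The board's front corners are at about (344.4,174.3) and (391.9,265.1) in the top image, and (342.5,236.3) and (297.5,308.3) in the side image.

```bash
python3 - <<'E'
from h import *
T=cam("top");S=cam("side")
L,e1=tri(T,(344.2,174),S,(342.2,236)); R,e2=tri(T,(391.7,264.8),S,(297.2,308))
print("tri",L,e1,R,e2)
L=(plane(T,(344.2,174),.042)+plane(S,(342.2,236),.042))/2;R=(plane(T,(391.7,264.8),.042)+plane(S,(297.2,308),.042))/2
print("pl T",plane(T,(344.2,174),.042),plane(T,(391.7,264.8),.042),"S",plane(S,(342.2,236),.042),plane(S,(297.2,308),.042))
y=(L-R)[:2]; print("width",np.linalg.norm(y)); y/=np.linalg.norm(y); x=np.array([y[1],-y[0]]); O=(L+R)[:2]/2-.004*x
print("O",O,"x",x,"yaw",np.arctan2(x[1],x[0]))
def st(p): d=np.array(p)[:2]-O; return np.round([d@x,d@y],4)
# red cap: bounding-box centre of top ring in both views
for nm,ut,us in(("red",(330.5,228),(288,236)),("lid",(250+265/3.6-.4,130+200/3.5-.4),(225+364/4-.4,195+80/3.75-.4)),("tin",(250+445/3.6-.4,130+485/3.5-.4),(225+231/4-.4,195+362/3.75-.4))):
    z={"red":.104,"lid":.099,"tin":.058}[nm]
    a,b=plane(T,ut,z),plane(S,us,z); print(nm,a,b,"st",st(a),st(b),"tri",tri(T,ut,S,us))
np.savez("st.npz",O=O,x=x,y=y)
def orl(c):
    h=hsv(c); return (h[...,0]>2)&(h[...,0]<16)&(h[...,1]>150)&(h[...,2]>50)
for c,n,r in((T,"t",(150,220,210,300)),(S,"s",(165,170,230,215))):
    m=np.zeros((420,560),np.uint8); m[r[1]:r[3],r[0]:r[2]]=orl(c)[r[1]:r[3],r[0]:r[2]]
    cs=max(cv2.findContours(m,0,2)[0],key=cv2.contourArea); print(n,m.sum(),cv2.approxPolyDP(cs,1.5,True)[:,0].tolist())
a=cv2.resize(T["image"][225:305,130:205],None,fx=5,fy=5,interpolation=cv2.INTER_CUBIC)
b=cv2.resize(S["image"][165:225,145:220],None,fx=5,fy=5,interpolation=cv2.INTER_CUBIC)
b=cv2.copyMakeBorder(b,0,100,0,0,0)
cv2.imwrite("pics/w.png",np.hstack([a,b])[:,:,::-1])
E
```

```text
tri [ 0.7483374  -0.04755028  0.03508503] 0.004082921448420367 [ 0.50169143 -0.17511309  0.03065019] 0.0005165355336642084
pl T [ 0.74470535 -0.0456059   0.042     ] [ 0.50145819 -0.17248536  0.042     ] S [ 0.74532365 -0.05304439  0.042     ] [ 0.49637326 -0.1813611   0.042     ]
width 0.27721089068638677
O [ 0.62012395 -0.10957312] x [ 0.46029247 -0.88776734] yaw -1.0924717125785108
red [ 0.58708143 -0.00376504  0.104     ] [ 0.5802364  -0.01901134  0.104     ] st [-0.1091  0.0194] [-0.0988  0.0063] tri (array([ 0.58950538, -0.00555637,  0.08758329]), np.float64(0.0008557871694493725))
lid [0.6945691  0.01580976 0.099     ] [0.69231516 0.00776863 0.099     ] st [-0.077   0.1238] [-0.0709  0.1181] tri (array([0.69720082, 0.01473785, 0.09100618]), np.float64(0.0018422203849004892))
tin [ 0.49075941 -0.12043892  0.058     ] [ 0.48767413 -0.1303376   0.058     ] st [-0.0499 -0.1198] [-0.0425 -0.1271] tri (array([ 0.49184296, -0.12302746,  0.0469014 ]), np.float64(0.0016405258689382227))
t 585 [[174, 233], [166, 237], [179, 277], [184, 282], [193, 276]]
s 363 [[213, 183], [205, 181], [193, 189], [187, 188], [181, 193], [182, 201], [190, 204]]
```

View pics/w.png

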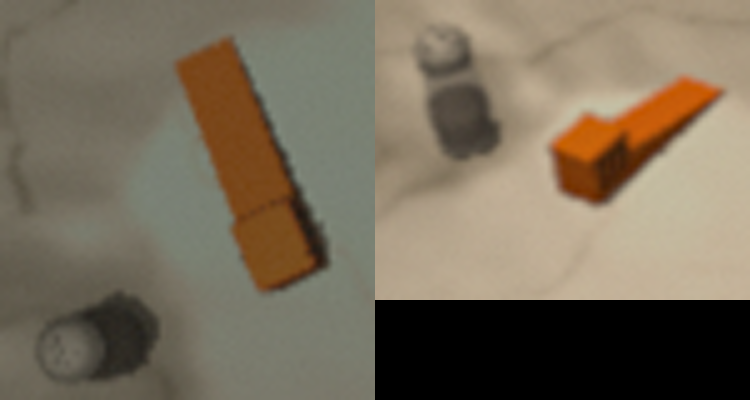

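The enlarged view shows the wedge lying flat, with its thin tip up at top-image (170.5,234.7) and its block at (184.8,273.6). The mill is near (144,295).

```bash
python3 - <<'E'
from h import *
T=cam("top");S=cam("side");W=cam("wrist")
for nm,ut,us,z in(("block",(184.8,273.6),(188.2,192.4),.042),("tip",(170.5,234.7),(210.5,181.3),.003),("mill",(144,295),(158.6,174),.09)):
    print(nm,plane(T,ut,z),plane(S,us,z),tri(T,ut,S,us))
print({k:np.round(v,4).tolist() for k,v in W.items() if k!="image"})
cv2.imwrite("pics/wr0.png",W["image"][:,:,::-1])
# table front edge & board corner line checks
print(proj(T,[0.25,0.65,0.02]))
E
```

```text
block [0.46322083 0.37239668 0.042     ] [0.46348526 0.36532614 0.042     ] (array([0.46461728, 0.37326097, 0.03602668]), np.float64(0.0029543261204425337))
tip [0.56861492 0.42884486 0.003     ] [0.56856402 0.42621446 0.003     ] (array([0.56930527, 0.42930918, 0.00064843]), np.float64(0.0010105297984393479))
mill [0.40725799 0.45897438 0.09      ] [0.40482962 0.44268679 0.09      ] (array([0.40828702, 0.46292964, 0.07606061]), np.float64(0.0035858634675382155))
{'fovy': 58.99, 'cx': 286.2271, 'cy': 206.0685, 'extrinsics': [[0.227, -0.9215, -0.3151, 0.0712], [0.9739, 0.2146, 0.0738, 0.677], [-0.0004, -0.3236, 0.9462, 0.3732], [0.0, 0.0, 0.0, 1.0]], 'f': 371.249}
[ 74.82543649 353.48979209]
```

View pics/wr0.png

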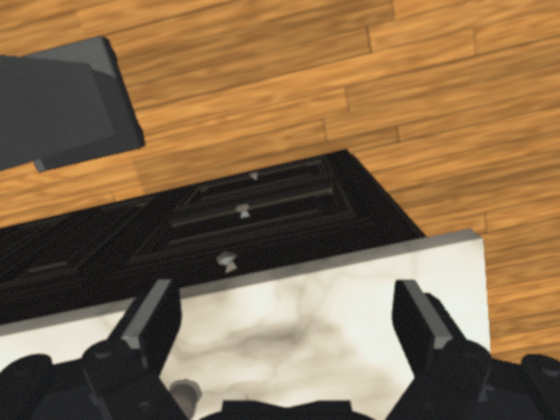

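The wrist camera looks towards the fingers and shows only the counter's front edge and the mill's cap at (185,390). The two fixed views agree near the table to within 3 mm, which is enough to plan. Next I need the purple jars' clearance.

```bash
python3 - <<'E'
from h import *
T=cam("top");S=cam("side"); s=np.load("st.npz");O,x,y=s["O"],s["x"],s["y"]
st=lambda p:np.round([(p[:2]-O)@x,(p[:2]-O)@y],3)
g={"p1":((250+93/3.6,130+232/3.5),(225+227/4,195+5/3.75)),"p2":((250+149/3.6,130+332/3.5),(225+176/4,195+62/3.75)),"red":((330.5,228),(225+254/4,195+140/3.75))}
for k,(a,b) in g.items():
    p,e=tri(T,a,S,b); print(k,plane(T,a,.106).round(3),plane(S,b,.106).round(3),p.round(3),e.round(4),st(p))
# base points: lowest visible rim, side view
b=plane(S,(225+252/4,195+257/3.75),0); print("red base near rim (side)",b.round(3))
b=plane(T,(250+283/3.6,130+382/3.5),0); print("red base near rim (top)",b.round(3))
E
```

```text
p1 [0.665 0.137 0.106] [0.657 0.123 0.106] [0.667 0.138 0.091] 0.0008 [-0.198  0.156]
p2 [0.592 0.095 0.106] [0.59  0.088 0.106] [0.594 0.095 0.098] 0.0013 [-0.194  0.071]
red [ 0.587 -0.004  0.106] [ 0.588 -0.01   0.106] [ 0.589 -0.005  0.101] 0.004 [-0.107  0.021]
red base near rim (side) [ 0.58  -0.024 -0.   ]
red base near rim (top) [ 0.569 -0.009  0.   ]
```

Emit:
send_rows --moves "0 0 0 -0.96 -0.91 0 0.6;0 0 0 -0.96 -0.91 0 0.6;0 0 0 -0.96 -0.91 0 0.6;0 0 0 -0.96 -0.91 0 0.6;0 0 0 -0.96 -0.91 0 0.6" --newtons 30

```text
time: 1.18
eef_pos: [0.2999, 0.4346, 0.2456]
tcp_rot: [0.116, 0.993, 0.0, 0.0]
contact_force: [-0.2, 0.1, -0.1]
opening: 0.796
finger_force: 0.0
```

Emit:
send_rows --moves "0 0 0 -0.96 -0.91 0 0.6;0 0 0 -0.96 -0.91 0 0.6;0 0 0 -0.96 -0.91 0 0.6;0 0 0 -0.96 -0.91 0 0.6;0 0 0 -0.96 -0.91 0 0.6"

```text
time: 1.8
eef_pos: [0.4459, 0.2143, 0.2457]
tcp_rot: [0.116, 0.993, 0.0, 0.0]
contact_force: [0.1, 0.2, 0.4]
opening: 0.802
finger_force: 0.0
```

```bash
cat >> h.py <<'E'
from scipy.spatial.transform import Rotation as Ro
def plan(p,yaw):
    """turn (units 360deg) and shift (units 20cm) to reach TCP p, tool down, closing line at world angle yaw (deg)"""
    s=ctrl.get_state(); R=Ro.from_quat(s["tcp_rot"]); a=np.radians(yaw)
    y=np.array([np.cos(a),np.sin(a),0]); z=np.array([0,0,-1.]); G=Ro.from_matrix(np.c_[np.cross(y,z),y,z])
    print("at",s["eef_pos"].round(4),"F",s["contact_force"].round(2),"t",round(float(s["time"]),2),"open",round(float(s["opening"]),3))
    print("turn",((R.inv()*G).as_rotvec()/2/np.pi).round(4),"shift",(R.inv().apply(np.array(p)-s["eef_pos"])/.2).round(3))
E
python3 -c "
from h import *
plan([.588,-.006,.2],117.4)"
```

```text
at [0.4459 0.2143 0.2457] F [0.07 0.19 0.41] t 1.8 open 0.802
turn [ 0.00e+00  1.00e-04 -1.13e-01] shift [-0.944 -0.909  0.229]
```

Emit:
send_rows --moves "0 0 -0.113 -0.94 -0.91 0 0.6;0 0 -0.113 -0.94 -0.91 0 0.6;0 0 -0.113 -0.94 -0.91 0 0.6;0 0 -0.113 -0.94 -0.91 0 0.6;0 0 -0.113 -0.94 -0.91 0 0.6;0 0 -0.113 -0.94 -0.91 0 0.6"

```text
time: 2.55
eef_pos: [0.5869, -0.0036, 0.245]
tcp_rot: [-0.238, 0.971, 0.001, -0.0]
contact_force: [-0.0, -0.4, 1.5]
opening: 0.802
finger_force: 0.0
```

```bash
python3 - <<'E'
from h import *
plan([.588,-.006,.08],117.4)
W=cam("wrist"); cv2.imwrite("pics/wr1.png",W["image"][:,:,::-1]); m=red(W); print(blobs(m,60)[0])
b,l=blobs(m,60); i=max(b,key=lambda q:q[0]); u=i[2][:2]+i[2][2:]/2; print(u,plane(W,u,.104),proj(W,[.588,-.006,.106]))
E
```

```text
at [ 0.5869 -0.0036  0.245 ] F [-0.03 -0.44  1.49] t 2.55 open 0.802
turn [ 0.0002 -0.      0.0002] shift [ 0.    -0.014  0.825]
[(np.int32(1311), array([282.5, 190.3]), array([255, 165,  57,  55], dtype=int32))]
[283.5 192.5] [ 0.58584343 -0.00573279  0.104     ] [281.85732383 195.54705595]
```

View pics/wr1.png

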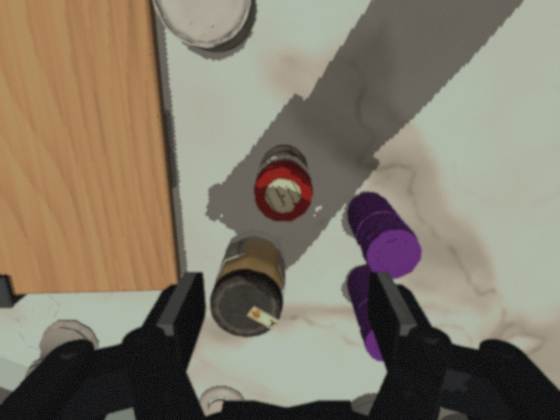

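The wrist view shows the red cap at (283,192), between the fingers' closing line. It puts the jar at (0.586,-0.006), so I'll descend and grip it.

Emit:
send_rows --moves "0 0 0 0 -0.01 0.3 0.6;0 0 0 0 -0.01 0.6 0.6;0 0 0 0 -0.01 0.8 0.6;0 0 0 0 -0.01 0.9 0.6;0 0 0 0 -0.01 0.9 0.6;0 0 0 0 -0.01 0.9 -0.3;0 0 0 0 -0.01 0.9 -0.3;0 0 0 0 -0.01 0.9 -0.3;0 0 0 0 -0.01 0.9 -0.3;0 0 0 0 -0.01 0.9 -0.3" --newtons 30

```text
time: 3.85
eef_pos: [0.5891, -0.0054, 0.0681]
tcp_rot: [-0.239, 0.971, -0.001, 0.002]
contact_force: [0.0, 2.6, 5.2]
opening: 0.513
finger_force: 31.0
```

```bash
python3 - <<'E'
from h import *
plan([.47,.2,.2],117.4)
print({k:np.round(v,2) for k,v in ctrl.get_state().items()}['finger_force'])
E
```

```text
at [ 0.5891 -0.0054  0.0681] F [0.01 2.6  5.24] t 3.85 open 0.513
turn [-0.0004  0.0006  0.0006] shift [ 0.049  1.185 -0.663]
31.03
```

Emit:
send_rows --moves "0 0 0 0 0 -0.2 -0.3;0 0 0 0 0 -0.45 -0.3;0 0 0 0 0 -0.66 -0.3;0 0 0 0 0 -0.66 -0.3;0 0 0 0.02 0.3 -0.66 -0.3;0 0 0 0.03 0.6 -0.66 -0.3;0 0 0 0.05 0.8 -0.66 -0.3;0 0 0 0.05 1 -0.66 -0.3;0 0 0 0.05 1 -0.66 -0.3"

```text
time: 4.97
eef_pos: [0.4832, 0.1688, 0.1951]
tcp_rot: [-0.24, 0.971, 0.0, -0.002]
contact_force: [0.6, -0.3, -1.8]
opening: 0.513
finger_force: 31.4
```

```bash
python3 - <<'E'
from h import *
plan([.47,.2,.0685],117.4)
T=cam("top"); print([ (b[0],b[1]) for b in blobs(red(T))[0]])
E
```

```text
at [0.4832 0.1688 0.1951] F [ 0.58 -0.29 -1.8 ] t 4.97 open 0.513
turn [ 0.0002 -0.0006  0.0012] shift [-0.017  0.168  0.633]
[(np.int32(122), array([520.7, 152.4]))]
```

Emit:
send_rows --moves "0 0 0 -0.01 0.17 0 -0.3;0 0 0 -0.01 0.17 0.3 -0.3;0 0 0 -0.01 0.17 0.5 -0.3;0 0 0 -0.01 0.17 0.58 -0.3;0 0 0 -0.01 0.17 0.61 -0.3;0 0 0 -0.01 0.17 0.63 -0.3;0 0 0 -0.01 0.17 0.64 -0.3;0 0 0 -0.01 0.17 0.64 -0.3"

```text
time: 6.02
eef_pos: [0.4723, 0.1984, 0.0702]
tcp_rot: [-0.239, 0.971, -0.0, 0.001]
contact_force: [-0.3, 0.1, -0.2]
opening: 0.512
finger_force: 31.4
```

Emit:
send_rows --moves "0 0 0 0 0 0.01 -0.3;0 0 0 0 0 0.02 -0.3;0 0 0 0 0 0.02 -0.3"

```text
time: 6.4
eef_pos: [0.4726, 0.1987, 0.0681]
tcp_rot: [-0.239, 0.971, -0.0, 0.0]
contact_force: [-4.9, -1.2, 11.9]
opening: 0.512
finger_force: 32.4
```

Firm contact with the worktop. I'll release the jar and rise.

Emit:
send_rows --moves "0 0 0 0 0 0.01 -0.3;0 0 0 0 0 0.01 0.5;0 0 0 0 0 0.01 0.5;0 0 0 0 0 0.01 0.5;0 0 0 0 0 -0.2 0.5;0 0 0 0 0 -0.45 0.5;0 0 0 0 0 -0.65 0.5;0 0 0 0 0 -0.65 0.5"

```text
time: 7.4
eef_pos: [0.4739, 0.1988, 0.1993]
tcp_rot: [-0.239, 0.971, -0.0, 0.004]
contact_force: [0.3, -0.7, -0.5]
opening: 0.749
finger_force: 0.0
```

```bash
python3 - <<'E'
from h import *
T=cam("top");S=cam("side")
print([ (b[0],b[1],b[2]) for b in blobs(red(T))[0]],[ (b[0],b[1],b[2]) for b in blobs(red(S))[0]])
b=max([b for b in blobs(red(T))[0] if b[1][0]<450],key=lambda q:q[0],default=None); b and print(plane(T,b[1],.1))
plan([.4635,.37,.2],119)
E
```

```text
[(np.int32(120), array([521. , 152.3]), array([513, 145,  16,  15], dtype=int32))] [(np.int32(73), array([213.1, 210.8]), array([207, 204,  13,  12], dtype=int32)), (np.int32(162), array([498.9, 335.3]), array([489, 322,  23,  22], dtype=int32))]
at [0.4713 0.1982 0.1948] F [0.72 0.54 0.18] t 7.5 open 0.75
turn [ 0.     -0.0001 -0.0038] shift [-0.363  0.779 -0.026]
```

Emit:
send_rows --moves "0 0 -0.004 -0.36 0.78 -0.02 0.5;0 0 -0.004 -0.36 0.78 -0.02 0.5;0 0 -0.004 -0.36 0.78 -0.02 0.5;0 0 -0.004 -0.36 0.78 -0.02 0.5;0 0 -0.004 -0.36 0.78 -0.02 0.5"

```text
time: 8.12
eef_pos: [0.4621, 0.3691, 0.197]
tcp_rot: [-0.251, 0.968, -0.001, -0.002]
contact_force: [-0.1, 0.2, -0.2]
opening: 0.751
finger_force: 0.0
```

```bash
python3 - <<'E'
from h import *
plan([.4635,.37,.025],119)
W=cam("wrist");T=cam("top");S=cam("side"); h=hsv(W); m=((h[...,0]>2)&(h[...,0]<16)&(h[...,1]>150)&(h[...,2]>50)).astype(np.uint8)
cs=max(cv2.findContours(m,0,2)[0],key=cv2.contourArea); print(cv2.approxPolyDP(cs,3,True)[:,0].tolist())
for n,p in(("block",[.4635,.37,.042]),("tip",[.5686,.428,.003])): print(n,proj(W,p))
i=np.hstack([cv2.resize(W["image"],(480,360)),cv2.resize(S["image"][120:270,130:255],(300,360))]); cv2.imwrite("pics/wr2.png",i[:,:,::-1])
E
```

```text
at [0.4621 0.3691 0.197 ] F [-0.15  0.22 -0.17] t 8.12 open 0.751
turn [-0.0001 -0.0007  0.0002] shift [-0.012  0.001  0.86 ]
[[277, 160], [272, 171], [272, 295], [303, 296], [312, 171], [308, 161]]
block [285.93558249 192.4271081 ]
tip [285.72377996 296.59450568]
```

View pics/wr2.png

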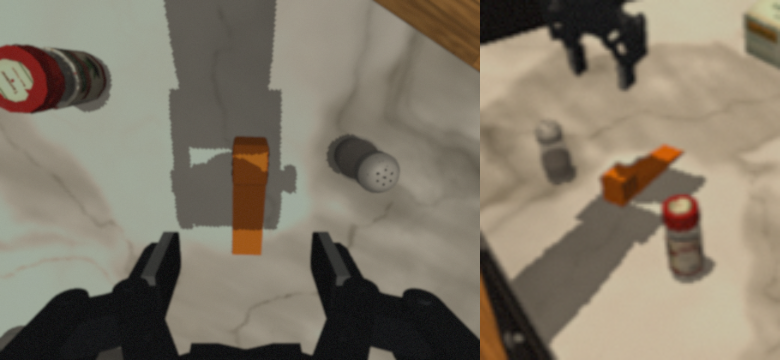

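The wrist view shows the wedge block centred about 6 px to the right of the prediction, and the released jar stands upright. I'll shift 4 mm, turn slightly and descend to grip.

Emit:
send_rows --moves "0 0 0.004 -0.01 0.02 0.3 0.5;0 0 0.004 -0.01 0.02 0.6 0.5;0 0 0.004 -0.01 0.02 0.8 0.5;0 0 0.004 -0.01 0.02 0.87 0.5;0 0 0.004 -0.01 0.02 0.87 0.5;0 0 0.004 -0.01 0.02 0.87 -0.6;0 0 0.004 -0.01 0.02 0.87 -0.6;0 0 0.004 -0.01 0.02 0.87 -0.6;0 0 0.004 -0.01 0.02 0.87 -0.6;0 0 0.004 -0.01 0.02 0.87 -0.6" --newtons 90

```text
time: 9.52
eef_pos: [0.4648, 0.3755, 0.0281]
tcp_rot: [-0.239, 0.971, 0.001, 0.002]
contact_force: [0.4, -0.8, 6.5]
opening: 0.381
finger_force: 91.4
```

Emit:
send_rows --moves "0 0 0 0 0 -0.25 -0.6;0 0 0 0 0 -0.5 -0.6;0 0 0 0 0 -0.7 -0.6;0 0 0 0 0 -0.7 -0.6;0 0 0 0.05 -0.25 -0.7 -0.6;0 0 0 0.1 -0.5 -0.7 -0.6;0 0 0 0.15 -0.75 -0.7 -0.6;0 0 0 0.2 -0.95 -0.7 -0.6;0 0 0 0.2 -0.95 -0.7 -0.6"

```text
time: 10.65
eef_pos: [0.5151, 0.1851, 0.1634]
tcp_rot: [-0.237, 0.972, -0.0, -0.002]
contact_force: [0.2, 0.7, -2.1]
opening: 0.385
finger_force: 90.5
```

```bash
python3 -c "
from h import *
plan([.557,.012,.168],27.4)"
```

```text
at [0.5151 0.1851 0.1634] F [ 0.21  0.7  -2.06] t 10.65 open 0.385
turn [-0.0003 -0.0005  0.25  ] shift [ 0.212 -0.865 -0.023]
```

Emit:
send_rows --moves "0 0 0.25 0.21 -0.86 0 -0.6;0 0 0.25 0.21 -0.86 0 -0.6;0 0 0.25 0.21 -0.86 0 -0.6;0 0 0.25 0.21 -0.86 0 -0.6;0 0 0.25 0.21 -0.86 0 -0.6;0 0 0.25 0.21 -0.86 0 -0.6;0 0 0.25 0.21 -0.86 0 -0.6;0 0 0.25 0.21 -0.86 0 -0.6;0 0 0.25 0.21 -0.86 0 -0.6;0 0 0.25 0.21 -0.86 0 -0.6;0 0 0.25 0.21 -0.86 0 -0.6"

```text
time: 12.02
eef_pos: [0.5577, 0.0163, 0.1646]
tcp_rot: [0.517, 0.856, -0.0, -0.001]
contact_force: [0.4, 0.5, -0.8]
opening: 0.381
finger_force: 90.4
```

```bash
python3 - <<'E'
from h import *
plan([.557,.012,.034],27.4)
T=cam("top");S=cam("side")
a=cv2.resize(T["image"][130:300,260:460],(400,340),interpolation=cv2.INTER_CUBIC)
b=cv2.resize(S["image"][150:320,225:425],(400,340),interpolation=cv2.INTER_CUBIC)
cv2.imwrite("pics/pre.png",np.hstack([a,b])[:,:,::-1])
E
```

```text
at [0.5577 0.0163 0.1646] F [ 0.37  0.5  -0.83] t 12.03 open 0.381
turn [-0.0002 -0.0001  0.0009] shift [-0.018 -0.013  0.653]
```

View pics/pre.png

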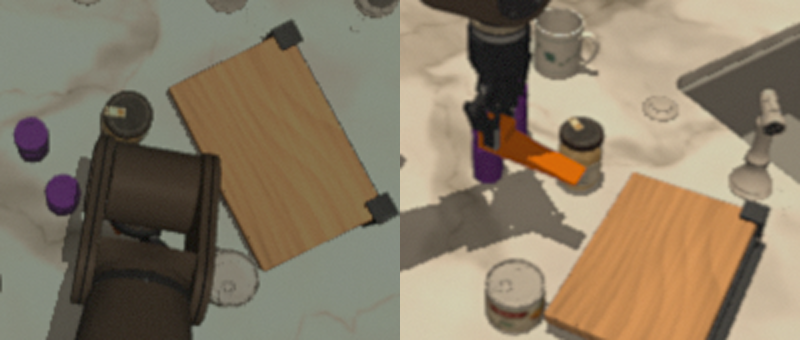

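The view shows the wedge held level, pointing square at the board's front edge and clear of the jar and tin. I'll lower it now.

Emit:
send_rows --moves "0 0 0 0 -0.01 0.25 -0.6;0 0 0 0 -0.01 0.45 -0.6;0 0 0 0 -0.01 0.58 -0.6;0 0 0 0 -0.01 0.64 -0.6;0 0 0 0 -0.01 0.66 -0.6;0 0 0 0 -0.01 0.67 -0.6;0 0 0 0 -0.01 0.67 -0.6"

```text
time: 13.0
eef_pos: [0.5572, 0.0146, 0.0324]
tcp_rot: [0.518, 0.856, 0.0, 0.001]
contact_force: [0.4, 0.3, -0.9]
opening: 0.383
finger_force: 90.5
```

```bash
python3 - <<'E'
from h import *
plan([.557,.012,.028],27.4)
S=cam("side"); m=orange(S).astype(np.uint8); m[:,450:]=0; m[300:]=0
cs=max(cv2.findContours(m,0,2)[0],key=cv2.contourArea); print(cv2.contourArea(cs),cv2.approxPolyDP(cs,1.5,True)[:,0].tolist())
s=np.load("st.npz");O,x,y=s["O"],s["x"],s["y"]
e=ctrl.get_state()["eef_pos"][:2]-O; print("TCP stand",e@x,e@y)
for b in (-.017,.017): 
    p=O+x*(e@x-.003+.12)+y*(e@y+b); print("expected tip corner px",proj(S,[p[0],p[1],.005]))
E
```

```text
at [0.5572 0.0146 0.0324] F [ 0.45  0.26 -0.88] t 13.0 open 0.383
turn [0.0003 0.0002 0.0006] shift [-0.011 -0.007  0.022]
423.0 [[276, 245], [276, 258], [274, 261], [307, 276], [311, 273], [313, 269], [282, 252], [280, 246]]
TCP stand -0.1392445576687884 0.0012263983494044876
expected tip corner px [308.53796077 277.18046041]
expected tip corner px [313.95882898 268.69906287]
```

Emit:
send_rows --moves "0 0 0 0 -0.005 0.01 -0.6;0 0 0 0 -0.005 0.015 -0.6;0 0 0 0 -0.005 0.02 -0.6;0 0 0 0 -0.005 0.02 -0.6"

```text
time: 13.55
eef_pos: [0.5557, 0.0143, 0.0281]
tcp_rot: [0.518, 0.855, -0.0, 0.0]
contact_force: [-2.8, 1.0, 4.7]
opening: 0.384
finger_force: 91.3
```

Emit:
send_rows --moves "0 0 0 -0.05 0 -0.004 -0.6;0 0 0 -0.1 0 -0.004 -0.6;0 0 0 -0.15 0 -0.004 -0.6;0 0 0 -0.2 0 -0.004 -0.6;0 0 0 -0.25 0 -0.004 -0.6;0 0 0 -0.3 0 -0.004 -0.6;0 0 0 -0.35 0 -0.004 -0.6;0 0 0 -0.35 0 -0.004 -0.6"

```text
time: 14.55
eef_pos: [0.5876, -0.0472, 0.0281]
tcp_rot: [0.518, 0.855, 0.0, -0.001]
contact_force: [-2.7, 4.9, 5.0]
opening: 0.382
finger_force: 91.2
```

```bash
cat > p.py <<'E'
from h import *
s=np.load("st.npz");O,x,y=s["O"],s["x"],s["y"]; q=ctrl.get_state()
e=q["eef_pos"][:2]-O;F=q["contact_force"]; print("TCP stand mm",1e3*(e@x),1e3*(e@y),"z",q["eef_pos"][2],"Fx,Fy,Fz",F[:2]@x,F[:2]@y,F[2],"yaw err",np.degrees(np.arctan2(*(Ro.from_quat(q["tcp_rot"]).apply([0,1,0])[[1,0]])))-np.degrees(np.arctan2(y[1],y[0])))
E
python3 p.py
```

```text
TCP stand mm -70.35103598838171 -0.18540590230447787 z 0.02811470331037641 Fx,Fy,Fz -5.584125510101476 -0.14230246204144376 5.0032169228735635 yaw err 0.17879100713554408
```

Emit:
send_rows --moves "0 0 0 -0.03 0 -0.003 -0.6;0 0 0 -0.06 0 -0.003 -0.6;0 0 0 -0.09 0 -0.003 -0.6;0 0 0 -0.12 0 -0.003 -0.6;0 0 0 -0.12 0 -0.003 -0.6"

```text
time: 15.18
eef_pos: [0.5982, -0.0682, 0.0282]
tcp_rot: [0.518, 0.855, 0.0, -0.002]
contact_force: [-3.3, 5.5, 2.9]
opening: 0.388
finger_force: 91.0
```

```bash
python3 p.py
```

```text
TCP stand mm -46.86840720201625 -0.4106372794898637 z 0.02821667359224552 Fx,Fy,Fz -6.388165956673304 -0.45760761704026764 2.8597719842533653 yaw err 0.19598571767618367
```

Smooth so far, with about 6 N resisting. I'll continue in 1–2 mm steps.

Emit:
send_rows --moves "0 0 0 -0.01 0 0 -0.6;0 0 0 -0.02 0 0 -0.6;0 0 0 -0.03 0 0 -0.6;0 0 0 -0.03 0 0 -0.6"

```text
time: 15.68
eef_pos: [0.6003, -0.0724, 0.0282]
tcp_rot: [0.518, 0.855, 0.001, -0.003]
contact_force: [-4.8, 9.5, 5.9]
opening: 0.384
finger_force: 91.3
```

Emit:
send_rows --moves "0 0 0 -0.01 0 0 -0.6;0 0 0 -0.015 0 0 -0.6;0 0 0 -0.015 0 0 -0.6"

```text
time: 16.05
eef_pos: [0.6011, -0.0739, 0.0282]
tcp_rot: [0.518, 0.855, 0.001, -0.004]
contact_force: [-6.6, 11.5, 7.4]
opening: 0.382
finger_force: 91.6
```

```bash
python3 p.py
```

```text
TCP stand mm -40.392796385290374 -0.45931665399343796 z 0.028183848366063968 Fx,Fy,Fz -13.270705199462972 -0.5158203917756982 7.435722951737076 yaw err 0.1933156333902204
```

Emit:
send_rows --moves "0 0 0 -0.01 0 0 -0.6;0 0 0 -0.015 0 0 -0.6;0 0 0 -0.02 0 0 -0.6;0 0 0 -0.02 0 0 -0.6"

```text
time: 16.55
eef_pos: [0.6023, -0.0762, 0.0282]
tcp_rot: [0.518, 0.855, 0.001, -0.006]
contact_force: [-8.9, 15.3, 10.8]
opening: 0.378
finger_force: 91.9
```

```bash
python3 p.py
```

```text
TCP stand mm -37.788319885425416 -0.4799459416547555 z 0.028171742917445956 Fx,Fy,Fz -17.658830983832015 -0.914961752974903 10.776478189936546 yaw err 0.1865490628648523
```

Emit:
send_rows --moves "0 0 0 -0.005 0 0 -0.6;0 0 0 -0.008 0 0 -0.6;0 0 0 -0.008 0 0 -0.6;0 0 0 -0.008 0 0 0.4;0 0 0 -0.008 0 0 0.4;0 0 0 -0.008 0 0 0.4;0 0 0 -0.008 0 0 0.4"

```text
time: 17.42
eef_pos: [0.6059, -0.0826, 0.0287]
tcp_rot: [0.518, 0.855, -0.0, 0.0]
contact_force: [0.5, -0.3, 0.0]
opening: 0.697
finger_force: 0.0
```

```bash
python3 p.py
```

```text
TCP stand mm -30.510511089508647 -0.1698687305416076 z 0.02866655427062986 Fx,Fy,Fz 0.527495294019758 0.34055841685517335 0.0310070865804791 yaw err 0.18214039443483898
```

Emit:
send_rows --moves "0 0 0 0 0 -0.15 0.4;0 0 0 0 0 -0.4 0.4;0 0 0 0 0 -0.65 0.4;0 0 0 0 0 -0.9 0.4;0 0 0 0.3 -0.3 -0.95 0.4;0 0 0 0.6 -0.6 -0.95 0.4;0 0 0 0.9 -0.9 -0.95 0.4;0 0 0 0.9 -0.9 -0.95 0.4;0 0 0 0.9 -0.9 -0.95 0.4"

```text
time: 18.55
eef_pos: [0.3595, -0.0048, 0.2176]
tcp_rot: [0.518, 0.856, 0.0, 0.0]
contact_force: [0.5, -0.7, 0.4]
opening: 0.702
finger_force: 0.0
```

```bash
python3 - <<'E'
from h import *
s=np.load("st.npz");O,x,y=s["O"],s["x"],s["y"]
T=cam("top");S=cam("side")
for n,c in(("T",T),("S",S)):
    m=orange(c).astype(np.uint8); m[:,450:]=0; m[300:]=0
    cs=max(cv2.findContours(m,0,2)[0],key=cv2.contourArea); print(n,cv2.contourArea(cs),cv2.approxPolyDP(cs,1.5,True)[:,0].tolist())
    g=lambda a,b,z:proj(c,[*(O+x*a+y*b),z]).round(1)
    print("block top corners if grip x=-.0405:",[g(a-.0405,b,.042).tolist() for a in(-.02,.02) for b in(-.017,.017)]," board corner level/sag",[(g(.004,b,.052).tolist(),g(.004,b,.042).tolist()) for b in(-.14,.14)])
    print([ (b[0],b[1]) for b in blobs(red(c))[0]])
a=cv2.resize(T["image"][130:300,170:470],(600,340),interpolation=cv2.INTER_CUBIC)
a=a[:,:400] if 0 else cv2.resize(T["image"][130:300,260:460],(400,340),interpolation=cv2.INTER_CUBIC)
b=cv2.resize(S["image"][150:320,195:395],(400,340),interpolation=cv2.INTER_CUBIC)
cv2.imwrite("pics/end.png",np.hstack([a,b])[:,:,::-1])
E
```

```text
T 50.0 [[363, 217], [357, 219], [362, 228], [367, 225]]
block top corners if grip x=-.0405: [[350.6, 235.1], [344.8, 223.7], [363.9, 228.6], [358.0, 217.3]]  board corner level/sag [([394.6, 266.2], [393.6, 266.3]), ([345.8, 172.6], [345.3, 173.5])]
[(np.int32(111), array([520.8, 152.4])), (np.int32(88), array([249.5, 271.7]))]
S 221.5 [[303, 258], [299, 263], [301, 267], [301, 272], [299, 273], [302, 274], [303, 268], [304, 275], [312, 278], [318, 269], [313, 265], [314, 262]]
block top corners if grip x=-.0405: [[296.1, 263.0], [301.8, 254.7], [309.7, 268.6], [315.2, 260.1]]  board corner level/sag [([296.9, 304.1], [296.7, 306.6]), ([341.8, 232.5], [341.5, 235.0])]
[(np.int32(153), array([498.4, 335.7]))]
```

View pics/end.png

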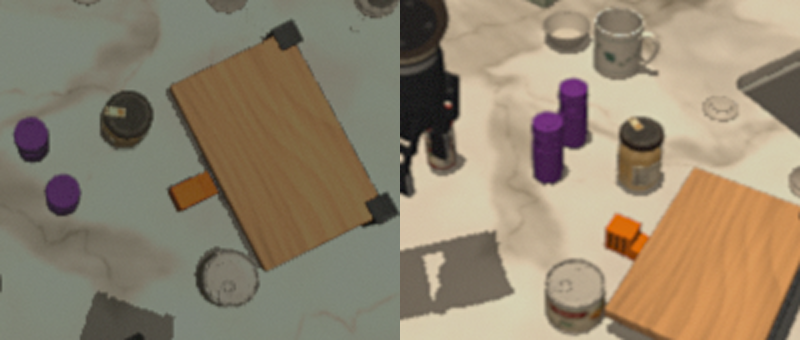

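The top crop shows the block outside the board with its back corners at about (351,235) and (345,225), which puts the grip at x ≈ -40 mm. The board is raised, and the jar, tin and mill have not been disturbed. Some of the 18 N push went into table friction, so I'll give one more push from behind with shut fingers and no downward load.

```bash
python3 - <<'E'
from h import *
s=np.load("st.npz");O,x,y=s["O"],s["x"],s["y"]
p=O-.1*x; print(p); plan([*p,.15],27.4)
E
```

```text
[ 0.5740947  -0.02079639]
at [ 0.3629 -0.006   0.2193] F [ 0.35 -0.54  0.19] t 18.65 open 0.703
turn [0.0003 0.0003 0.0006] shift [-0.554  0.901  0.35 ]
```

Emit:
send_rows --moves "0 0 0 -0.55 0.9 0 -1;0 0 0 -0.55 0.9 0 -1;0 0 0 -0.55 0.9 0 -1;0 0 0 -0.55 0.9 0.3 -1;0 0 0 -0.55 0.9 0.3 -1;0 0 0 -0.55 0.9 0.3 -1" --newtons 40

```text
time: 19.4
eef_pos: [0.5742, -0.0203, 0.1587]
tcp_rot: [0.518, 0.855, -0.0, -0.0]
contact_force: [0.4, -0.3, 0.6]
opening: 0.002
finger_force: 0.0
```

```bash
python3 p.py; python3 -c "
from h import *
s=np.load('st.npz');p=s['O']-.1*s['x']; plan([*p,.035],27.4)"
```

```text
TCP stand mm -100.36561318648381 0.27133955040506674 z 0.15868224892590316 Fx,Fy,Fz 0.4238941111502692 0.18238289748133785 0.6262054960802161 yaw err 0.2089556834416193
at [ 0.5742 -0.0203  0.1587] F [ 0.36 -0.29  0.63] t 19.4 open 0.002
turn [-0.0001 -0.0001  0.0006] shift [-0.002 -0.001  0.618]
```

Lower to z ≈ 0.035, then advance about 22 mm towards contact.

Emit:
send_rows --moves "0 0 0 0 0 0.25 -1;0 0 0 0 0 0.5 -1;0 0 0 0 0 0.62 -1;0 0 0 0 0 0.62 -1;0 0 0 -0.05 0 0.62 -1;0 0 0 -0.09 0 0.62 -1;0 0 0 -0.11 0 0.62 -1;0 0 0 -0.11 0 0.62 -1"

```text
time: 20.4
eef_pos: [0.5841, -0.04, 0.0353]
tcp_rot: [0.518, 0.855, 0.0, 0.0]
contact_force: [-0.9, -0.4, 1.0]
opening: 0.0
finger_force: 0.0
```

```bash
python3 p.py
```

```text
TCP stand mm -78.36823602503885 0.04016270616042035 z 0.03534276967196112 Fx,Fy,Fz -0.05623198361554584 -0.966061173710823 1.0108713574804533 yaw err 0.18281558235794293
```

Emit:
send_rows --moves "0 0 0 -0.015 0 0 -1;0 0 0 -0.03 0 0 -1;0 0 0 -0.045 0 0 -1;0 0 0 -0.045 0 0 -1"

```text
time: 20.9
eef_pos: [0.5873, -0.0468, 0.0346]
tcp_rot: [0.518, 0.855, 0.0, -0.001]
contact_force: [-2.0, 3.3, 1.8]
opening: -0.002
finger_force: 1.9
```

```bash
python3 p.py
```

```text
TCP stand mm -70.8513239927588 -0.20966046530393012 z 0.034571228035545375 Fx,Fy,Fz -3.811749198165836 -0.2568542877926062 1.8321707138359178 yaw err 0.2027957521830288
```

Emit:
send_rows --moves "0 0 0 -0.01 0 0 -1;0 0 0 -0.02 0 0 -1;0 0 0 -0.025 0 0 -1;0 0 0 -0.025 0 0 -1"

```text
time: 21.4
eef_pos: [0.5874, -0.047, 0.0347]
tcp_rot: [0.518, 0.855, 0.002, -0.006]
contact_force: [-7.5, 16.4, 9.7]
opening: 0.003
finger_force: 8.8
```

```bash
python3 p.py
```

```text
TCP stand mm -70.62011407146967 -0.24234799280824051 z 0.03466567860145255 Fx,Fy,Fz -18.036749058203217 0.8500920588328662 9.748607682993423 yaw err 0.15786132989588708
```

The wedge holds against 18 N without moving, so it is jammed. I'll back off, rise and hand in.

Emit:
send_rows --moves "0 0 0 0.03 0 0 -1;0 0 0 0.1 0 0 -1;0 0 0 0.15 0 0 -1;0 0 0 0.15 0 -0.3 -1;0 0 0 0.15 0 -0.6 -1;0 0 0 0.15 0 -0.9 -1;0 0 0 0.15 0 -0.9 -1;0 0 0 0.15 0 -0.9 -1"

```text
time: 22.4
eef_pos: [0.5758, -0.0252, 0.2144]
tcp_rot: [0.518, 0.855, -0.0, 0.0]
contact_force: [0.7, -0.8, -0.1]
opening: -0.001
finger_force: 0.0
```

```bash
python3 - <<'E'
from h import *
T=cam("top");S=cam("side")
print([(b[0],b[1]) for b in blobs(red(T))[0]],[(b[0],b[1]) for b in blobs(red(S))[0]],[(b[0],b[1]) for b in blobs(orange(S))[0]])
print(ctrl.sign_off())
E
```

```text
[(np.int32(127), array([520.7, 152.4])), (np.int32(87), array([249.5, 271.7]))] [(np.int32(80), array([213.6, 210.8])), (np.int32(152), array([498.8, 335.4]))] [(np.int32(266), array([307.7, 267.7])), (np.int32(23), array([502.3, 325.9])), (np.int32(29), array([501.4, 333. ]))]
the job is handed in; nothing more can be done
None
```

I handed the job in at about 22 s: the wedge is jammed under the shoe (a second 18 N push didn't move it), the board looks level, the spice jar stands upright well clear, and the jar, tin and mill were not touched; the sign-off gave no verdict.

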